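Open the sprung lid of the plate incubator

ROBOT

A 6-joint arm with a two-finger parallel gripper is mounted at the origin on the work surface. World frame = base frame: x ahead of the robot, y to its left, z up, the work surface at z = 0. Lengths are in m, angles in rad, forces in N, time in s.
With the tool pointing down it reaches from about 0.375 to 0.9 m from the base axis. Payload 3.1 kg.
Tool frame: the origin (TCP) lies midway between the tips of the shut fingers; the grasp point (between the pads) lies 19 mm behind it; z points along the fingers, y is the direction in which the jaws open and shut (so a half turn about z gives the same grasp; the last joint's range is limited). The gripper opens to 85 mm and grips with 20 to 120 N. Pads are 22 mm wide; open, the fingers measure 114 mm over their backs; the gripper's body (76 mm by 85 mm) begins 54 mm behind the grasp point. The pads swing forward as they close: fully open they stand 13 mm farther back than shut.
Start: joints at [1.071, 0.527, 1.433, -0, 1.181, -0.178], TCP at [0.198, 0.593, 0.231] pointing down, gripper open.
Joint ranges: [-3.08, 3.08], [-0.75, 2.2], [0.22, 2.44], [-1.43, 4.57], [0, 2.65], [-2.85, 2.85]. Speed limits (rad/s): [2.79, 2.79, 3.14, 3.14, 3.14, 3.14].

INTERFACE

Orientations are given as a unit quaternion [x, y, z, w].
In Python, from station import manip gives the robot as it stands. The module is installed in compiled form; this text tells all that it offers.
- The arm moves only by the tool drive_tool, never from a script. Its argument "deltas" is one flat list of numbers, 4 for each row, row after row: the shift along the tool's x, y, z in cm, then the turn about the tool's z in degrees. A call has 1 to 12 rows; each row is the pose to reach, as a shift and turn from the pose measured when the call began, along the tool's axes at that moment; what a row does not reach only later rows make up. A row lasts 1/10 s, in which the tool goes at most 50 mm and 8.59 degrees, less where a joint would pass 70% of its speed; a pose out of reach is approached as far as the arm can. A call with a gripper value outside its range is refused whole. "hand" is the finger opening in cm, from 0 to 8.54, set as the call begins (left out, the last holds). The fingers move at their own pace and stop on an object; "squeeze" is the grip in N (left out, the last holds). Time passes only in rows, so rows that repeat a pose let the fingers close. It gives the time, the measured TCP pose, the force and the opening at its end, in the units of the state.
- manip.sense(): the state, without advancing time (a new reading comes with each control period).
- manip.snapshot(name): name is "scene" or "top" or "wrist"; returns a dict with "frame" (420x560x3 uint8, red, green, blue), "depth" (420x560 float32, m along the optical axis (not along the pixel's ray), 0 where there is no reading), "fx", "fy", "cx", "cy" (pixels), "R" (3x3) and "t" (3): a world point X has camera coordinates R X + t. Camera axes: x right, y down, z forward; pixel columns grow to the right and rows downward; lengths in m; the calibration is good to about 2 mm. The wrist camera is an equidistant fisheye: a pixel r from the principal point sees the ray r / f radians off the axis. A picture is of the moment at which its call begins.
- manip.sign_off(): hands the job in, once; it reports no verdict.
The state is a dict: "t": time; "q": joint angles; "qd": joint speeds; "tau": joint torques, N m; "tcp_pos": TCP position; "tool_rot": TCP orientation; "force": force on the tool from outside, world axes, zero at the start; "ft_torque": the same for the moment, N m; "finger_gap": opening from 0.0 (shut) to 1.0 (fully open).
Only numpy, scipy, OpenCV 4.12 (cv2) and the standard library are available. Lean on these libraries where they do the work, as an engineer would, in place of code of your own. Each camera call takes 0.05 s, during which the arm holds its last target.

TASK

Open the small plate incubator so that its well plate can be reached: press the release tab on its front until the latch lets go, let the lid spring up on its own, then gently push the lid over with the fingers until it is fully open and leans back by itself. Use the fingers only to press and push - do not pinch or lift anything - leave the plate lying in the incubator, and do not disturb the bottle, jar, rack and spare plate standing around it.

Things in the scene. Friction and masses are not known exactly. Their poses are not given: they have to be found in the camera images.
- warmer: plate incubator: white box fixed to the bench, 170 mm deep (own x), 200 wide (own y), 80 high to its rim. Origin: centre of its underside; own x points from the front (tab side) to the back (hinge side), z up. Yaw varies up to 21 degrees. A nest open to the top lies between own x -61 and +31 mm, y -68 and +68 mm. Display and knob on its front are only drawn
- tab_pad (a point): the place to press: middle of the ribbed part of the grey release tab's upper face, 63 mm above the bench, at own x = -133 mm of the incubator. The tab's flat pad is 52 mm wide (y) and 52 mm deep (own x -151 to -99 mm), 6 mm thick, free air below; it rocks down about the tab pin
- tab_pin (a point): the tab's level pin along own y, at own x = -99 mm, 60 mm above the bench. From it a 24 mm wide arm rises 34 mm and its hook holds the lid's tongue; when the pad is pressed the arm's top tilts up to 12 mm towards the pad
- tab (a joint): angle of the release tab (rad): 0 up, 0.35 fully pressed; the latch lets go at about 0.2 (pad pressed down 6 to 7 mm at the point to press; 11 to 12 mm at the stop). A spring raises it again: about 1.5 N at this point to start, 4 N to let go, 5 to 6 N at the stop
- lid (a joint): angle of the lid (rad): 0 closed and latched, 1.9 open stop. Once released, a damped spring lifts it in about 1 s to about 0.97, no further. From there it swings freely (gravity, under 1 N at the edge): it falls back to 0.97 unless pushed past about 1.6, from where it falls open to 1.9 by itself and stays
- lid_edge (a point): middle of the lid's front edge, half-way through its thickness. The lid is a flat white frame with a clear window, 196 mm wide, 12 thick, 145 from hinge to this edge; a 20 mm wide tongue sticks out 8 mm more. Height above the bench: closed 86 mm, sprung up about 205 (and 82 in front of the hinge), upright 231. Site x points to the hinge, y along it, z out of the upper face
- lid_hinge (a point): middle of the lid's hinge axis, which runs along the incubator's own y, 60 mm behind its origin, 86 mm above the bench
- sample: well plate lying in the incubator's nest, 86 x 128 x 14 mm; origin at the centre of its underside. It stays where it is
- nest (a point): centre of the nest's floor, where the well plate lies
- reagent: bystander: glass reagent bottle with blue cap, 60 mm across, 130 mm tall; origin at the centre of its underside. It and the other three stand 21 to 27 cm to the left or right of the incubator's middle, in any order
- jar: bystander: white specimen jar with red lid, 56 mm across, 65 mm tall; origin at the centre of its underside
- rack: bystander: green tube rack, 50 x 120 x 45 mm; origin at the centre of its underside
- spare: bystander: spare well plate on the bench, 86 x 128 x 14 mm; origin at the centre of its underside

How it is judged:
On the way, in this order (a step that is already met when the one before it is completed fails the run):
1. the release tab is pressed (value of joint tab above 0.12 rad).
2. the lid has sprung up by itself, untouched (value of joint lid between 0.85 and 1.1 rad and contact force between each of the arm, the fingers and lid below 0.3 N), for 0.2 s.
At the end, for the whole second after the job is handed in: the lid is fully open and at rest (over 1.8 rad of 1.9), the tab has come back up, the well plate still lies flat in the nest (within 8 mm of its centre, moved less than 10 mm), and each of the four bystanders is within 30 mm of where it stood (value of joint lid above 1.8 rad and velocity of joint lid below 0.1 rad/s and value of joint tab below 0.08 rad and horizontal distance between sample and nest below 0.008 m and angle between sample's own z axis and vertical below 0.1 rad and distance of sample from where it was at the start of the episode below 0.01 m and distance of each of reagent, jar, rack, spare from where it was at the start of the episode below 0.03 m); the robot touches nothing.
It fails at once if the bottle, jar, rack or spare plate is moved by over 30 mm, lifted or tipped over (distance of any of reagent, jar, rack, spare from where it was at the start of the episode above 0.03 m or angle between any of reagent, jar, rack, spare's own z axis and vertical above 0.4 rad).
It fails at once if the plate in the incubator is moved or lifted by over 10 mm (distance of sample from where it was at the start of the episode above 0.01 m).
It fails at once if the lid is squeezed or pushed with over 40 N (contact force between any of the fingers, the arm and lid above 40 N).
It also fails if it takes over 40 s, if anything falls off the work surface, if the arm or the gripper's body presses on something with over 40 N, if the wrist force passes 120 N, or if a joint passes its speed limit or range.

## Working session

There is one attempt and no reset: what is moved stays moved. The work goes in short steps, Python scripts to look and compute and a tool call to move; the robot and the scene stay as the last step left them, time stands still between calls to the robot, and variables do not carry over. Pictures are saved under pics/ and viewed, and the job is handed in when it is done.

Besides the shell and the picture viewer there is one more tool, called after "Emit:" as name(argument=value, ...) on one line, values as JSON. drive_tool: Moves the arm, as the interface text tells. Its arguments: {"type":"object","properties":{"deltas":{"type":"array"},"hand":{"type":"number"},"squeeze":{"type":"number"}},"required":["deltas"]}

```bash
mkdir -p pics; cat > h.py <<'E'
from station import manip
import numpy as np, cv2
def snap(n,f):
    s=manip.snapshot(n); np.savez('pics/'+f+'.npz',**s); cv2.imwrite('pics/'+f+'.png',s['frame'][:,:,::-1]); return s
def pt(s,u,v,fish=False):
    d=s['depth'][int(round(v)),int(round(u))]
    c=np.array([(u-s['cx'])/s['fx'],(v-s['cy'])/s['fy'],1])*d
    return s['R'].T@(c-s['t'])
E
python3 - <<'E'
from h import *
for n in ['scene','top','wrist']:
    s=snap(n,n+'0'); print(n,s['R'].round(3).tolist(),s['t'].round(3),s['fx'],s['cx'],s['cy'])
print(manip.sense())
E
```

```text
scene [[-0.664, 0.748, 0.003], [0.465, 0.416, -0.781], [-0.585, -0.518, -0.624]] [ 0.369 -0.22   1.228] 403.9323902967736 279.2334019597931 207.53576690772783
top [[0.025, -1.0, 0.007], [-0.979, -0.026, -0.203], [0.203, -0.001, -0.979]] [0.019 0.604 1.038] 431.82859355618353 286.8792744379404 211.4699364776278
wrist [[0.315, 0.949, -0.0], [0.899, -0.298, 0.322], [0.305, -0.102, -0.947]] [-0.624 -0.043  0.379] 325.19226210127806 281.9421694003009 211.47412092184823
{'t': 0.15, 'q': array([ 1.07050329e+00,  5.28285524e-01,  1.43360335e+00, -1.89657614e-05,
        1.18136463e+00, -1.78478789e-01]), 'qd': array([-1.72572644e-03, -2.01869371e-03, -6.14738786e-03, -1.89123867e-05,
       -4.64587181e-04,  3.21595641e-04]), 'tau': array([ 1.49188316e-03, -4.42744839e+01, -1.78276652e+01, -1.50569431e-04,
        5.55144579e-03, -3.38488533e-06]), 'tcp_pos': array([0.197383  , 0.59244777, 0.23053966]), 'tool_rot': array([ 1.60210062e-01,  9.87082593e-01, -7.85975903e-04, -2.68185371e-04]), 'force': array([ 0.82934168,  0.13109184, -0.08477746]), 'ft_torque': array([ 0.00011034, -0.04070539,  0.00997596]), 'finger_gap': 0.9955511173819293}
```

View pics/top0.png

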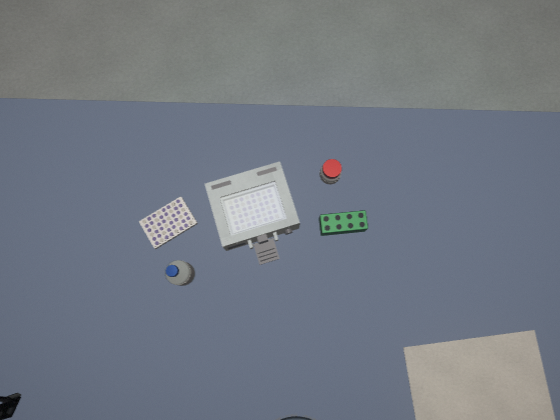

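View pics/scene0.png

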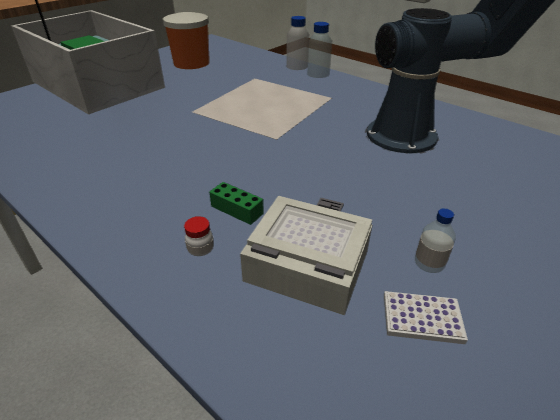

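Top view: the incubator is near (252,205) with its tab at (266,252), and it faces the robot. The spare plate (168,222) and bottle (178,272) are on its left. The jar (332,170) and rack (344,222) are on its right.

```bash
python3 - <<'E'
from h import *
s=dict(np.load('pics/top0.npz'))
c=s['frame'][150:280,190:320,::-1]
cv2.imwrite('pics/crop0.png',cv2.resize(c,None,fx=4.5,fy=4.5,interpolation=cv2.INTER_CUBIC))
for u,v in [(266,252),(264,245),(252,205),(232,235),(285,222),(290,210),(215,190),(276,175),(246,150)]: print(u,v,pt(s,u,v).round(4))
E
```

```text
266 252 [0.498  0.0838 0.0682]
264 245 [0.516  0.0897 0.0633]
252 205 [0.6114 0.1216 0.0915]
232 235 [0.5345 0.1669 0.0948]
285 222 [0.5705 0.0386 0.0921]
290 210 [0.6004 0.027  0.0951]
215 190 [0.6467 0.2151 0.0937]
276 175 [0.6905 0.0644 0.0908]
246 150 [0.7868 0.152  0.001 ]
```

View pics/crop0.png

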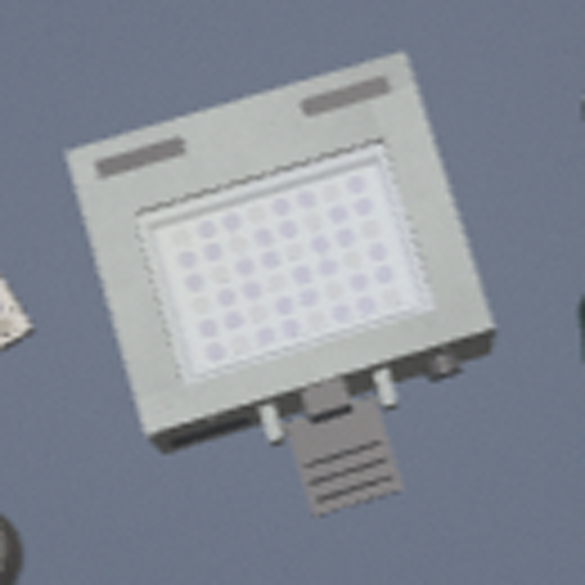

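The crop shows the lid corners at about (66,150), (407,53), (494,328) and (148,435). The ribbed pad's end corners are at (316,516) and (402,488), and its back corners at about (283,425) and (375,402).

```bash
cat >> h.py <<'E'
def ray(s,u,v,z):
    d=s['R'].T@np.array([(u-s['cx'])/s['fx'],(v-s['cy'])/s['fy'],1]); o=-s['R'].T@s['t']
    return o+d*(z-o[2])/d[2]
E
python3 - <<'E'
from h import *
s=dict(np.load('pics/top0.npz'))
f=lambda a,b,z: ray(s,190+(a+.5)/4.5-.5,150+(b+.5)/4.5-.5,z)
L=[f(*p,.092) for p in [(66,150),(407,53),(494,328),(148,435)]]
T=[f(*p,.063) for p in [(316,516),(402,488)]]
for p in L+T: print(p.round(4))
L=np.array(L);
for a,b in [(0,1),(3,2)]:
    d=L[b]-L[a]; print('wid',np.linalg.norm(d),np.degrees(np.arctan2(d[1],d[0]))+90)
for a,b in [(3,0),(2,1)]:
    d=L[b]-L[a]; print('dep',np.linalg.norm(d),np.degrees(np.arctan2(d[1],d[0])))
d=T[1]-T[0];print('tab',np.linalg.norm(d),np.degrees(np.arctan2(d[1],d[0]))+90, (T[0]+T[1])/2)
print('ctr front edge',(L[2]+L[3])/2,'ctr back',(L[0]+L[1])/2)
# bystanders from depth
P=s['depth']; H,W=P.shape; u,v=np.meshgrid(range(W),range(H))
c=np.stack([(u-s['cx'])/s['fx'],(v-s['cy'])/s['fy'],np.ones_like(u)],-1)*P[...,None]
X=(c-s['t'])@s['R']
m=((X[...,2]>.009)&(P>0)&(v>130)&(v<300)&(u>120)&(u<390)).astype(np.uint8)
n,l,st,ce=cv2.connectedComponentsWithStats(m)
for i in range(1,n):
    if st[i,4]>30: q=X[l==i]; print(ce[i].round(),q.min(0).round(3),q.max(0).round(3))
E
```

```text
[0.6647 0.2433 0.092 ]
[0.7263 0.0551 0.092 ]
[0.5702 0.0032 0.092 ]
[0.5066 0.1889 0.092 ]
[0.4677 0.0983 0.063 ]
[0.4843 0.0514 0.063 ]
wid 0.19799362711181545 18.124039557739934
wid 0.1963696691457433 18.88698912597745
dep 0.16710750648670453 18.978589243917675
dep 0.16447634375568315 18.420454016184028
tab 0.04976844779833637 19.489944528212007 [0.47603579 0.0748349  0.063     ]
ctr front edge [0.53842624 0.09604962 0.092     ] ctr back [0.69546258 0.14920879 0.092     ]
[330. 171.] [ 0.693 -0.104  0.011] [ 0.746 -0.049  0.072]
[253. 210.] [0.468 0.003 0.009] [0.73  0.246 0.1  ]
[167. 222.] [0.507 0.273 0.009] [0.648 0.427 0.022]
[343. 222.] [ 0.552 -0.173  0.009] [ 0.616 -0.049  0.055]
[179. 273.] [0.413 0.268 0.01 ] [0.472 0.329 0.136]
```

Emit:
drive_tool(deltas=[-2,-1.8,0,-2,-5,-4.6,0,-5,-9,-8.2,0,-8,-13,-11.9,0,-11,-17,-15.5,0,-15,-21,-19.2,0,-18,-25,-22.8,0,-22,-29,-26.5,0,-25,-33,-30.1,0,-29,-37,-33.8,0,-32,-40.5,-37,0,-35,-42.5,-38.8,0,-37], hand=0, squeeze=20)

```text
t: 1.35
tcp_pos: [0.4747, 0.0946, 0.2311]
tool_rot: [-0.162, 0.987, -0.001, -0.001]
force: [0.8, 0.8, -0.2]
finger_gap: -0.002
```

Emit:
drive_tool(deltas=[0,0,0,0,0,0,0,0])

```text
t: 1.55
tcp_pos: [0.4748, 0.0934, 0.2307]
tool_rot: [-0.16, 0.987, -0.0, -0.001]
force: [-0.4, 0.7, 0.1]
finger_gap: 0.001
```

```bash
cat > rel.py <<'E'
from h import *
from scipy.spatial.transform import Rotation as Ro
import sys
s=manip.sense(); R=Ro.from_quat(s['tool_rot']).as_matrix(); p=s['tcp_pos']
yaw=np.radians(18.7); ex=np.array([np.cos(yaw),np.sin(yaw),0]); ey=np.array([-ex[1],ex[0],0]); o=np.array([.619,.1233,0])
print('t',s['t'],'own',((p-o)@ex*1000).round(1),((p-o)@ey*1000).round(1),(p[2]*1000).round(1),'F',s['force'].round(2),'gap',round(s['finger_gap'],3))
print('tool y yaw vs ey deg',np.degrees(np.arctan2(R[1,1],R[0,1]))-90-18.7, 'z',R[:,2].round(3))
if len(sys.argv)>3:
    g=o+ex*float(sys.argv[1])/1e3+ey*float(sys.argv[2])/1e3+np.array([0,0,float(sys.argv[3])/1e3])
    print('delta cm',(R.T@(g-p)*100).round(2))
E
python3 rel.py -142 0 85; python3 -c "
from h import *
snap('wrist','w1');snap('top','t1')"
```

```text
t 1.55 own -146.2 17.9 230.7 F [-0.37  0.74  0.07] gap 0.001
tool y yaw vs ey deg -0.268178690023543 z [-0.002 -0.001 -1.   ]
delta cm [-0.45 -1.79 14.57]
```

View pics/w1.png

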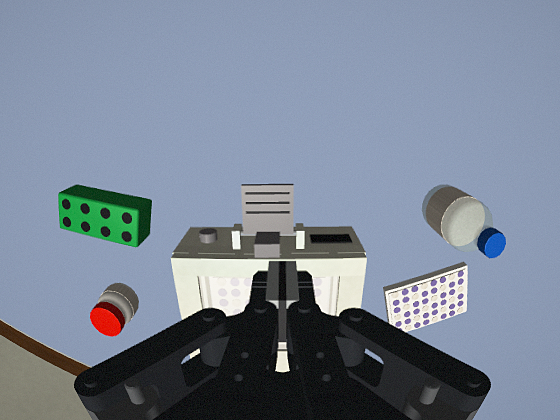

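The wrist view shows the pad at (241–295, 184–236), with its end corners at about (242,185) and (293,184). I'll triangulate those corners against the top view to check the tab's height.

```bash
python3 - <<'E'
from h import *
def fray(s,u,v):
    d=np.array([(u-s['cx'])/s['fx'],(v-s['cy'])/s['fy']]); r=np.hypot(*d)
    c=np.array([*(d/r*np.sin(r)),np.cos(r)]); return -s['R'].T@s['t'], s['R'].T@c
w=dict(np.load('pics/w1.npz')); t=dict(np.load('pics/top0.npz'))
f=lambda a,b: (190+(a+.5)/4.5-.5,150+(b+.5)/4.5-.5)
for A,B in [((316,516),(293,184)),((402,488),(242,185)),((148,435),(366,258)),((494,328),(173,261))]:
    u,v=f(*A); o1=-t['R'].T@t['t']; d1=t['R'].T@np.array([(u-t['cx'])/t['fx'],(v-t['cy'])/t['fy'],1]); d1/=np.linalg.norm(d1)
    o2,d2=fray(w,*B); k=np.linalg.lstsq(np.stack([d1,-d2],1),o2-o1,rcond=None)[0]
    p,q=o1+k[0]*d1,o2+k[1]*d2; print(((p+q)/2).round(4),np.linalg.norm(p-q).round(4))
E
```

```text
[0.4672 0.1001 0.0614] 0.0036
[0.4858 0.0527 0.0517] 0.0024
[0.5055 0.1887 0.0974] 0.0015
[0.5716 0.0063 0.091 ] 0.0068
```

Emit:
drive_tool(deltas=[-0.2,-0.8,2,0,-0.4,-1.8,5,0,-0.5,-1.8,8,0,-0.5,-1.8,11,0,-0.5,-1.8,13,0,-0.5,-1.8,14,0,-0.5,-1.8,14.5,0,-0.5,-1.8,14.5,0])

```text
t: 2.45
tcp_pos: [0.4833, 0.0806, 0.0857]
tool_rot: [-0.163, 0.987, -0.0, -0.002]
force: [-0.6, -0.4, -0.2]
finger_gap: -0.001
```

```bash
python3 rel.py -142 0 63; python3 -c "
from h import *
snap('wrist','w2');s=snap('top','t2')
cv2.imwrite('pics/t2c.png',cv2.resize(s['frame'][150:300,180:330,::-1],None,fx=4,fy=4,interpolation=cv2.INTER_CUBIC))"
```

```text
t 2.45 own -142.2 3.0 85.7 F [-0.55 -0.42 -0.23] gap -0.001
tool y yaw vs ey deg 0.03601280665293771 z [-0.003 -0.001 -1.   ]
delta cm [-0.03 -0.3   2.27]
```

View pics/w2.png

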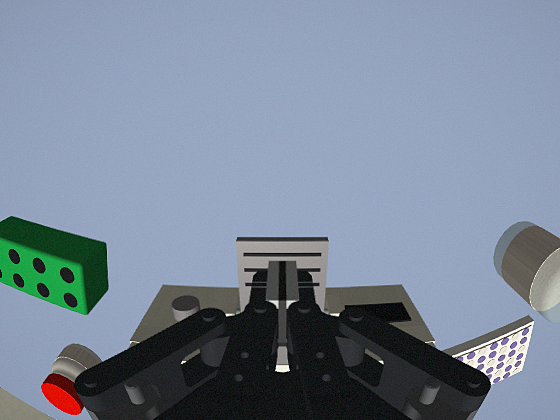

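The closed tips are over the pad: tips at about (282,265), pad at (237–328, 237–300). Now the press.

Emit:
drive_tool(deltas=[0,-0.2,1,0,0,-0.3,2,0,0,-0.3,2.5,0,0,-0.3,2.8,0,0,-0.3,3.1,0,0,-0.3,3.3,0,0,-0.3,3.5,0,0,-0.3,3.5,0,0,-0.3,3.5,0])

```text
t: 3.45
tcp_pos: [0.4859, 0.0773, 0.0519]
tool_rot: [-0.162, 0.987, -0.001, 0.0]
force: [1.8, -0.2, 4.6]
finger_gap: 0.002
```

```bash
python3 rel.py -142 0 63; python3 -c "
from h import *
s=snap('scene','s3')
cv2.imwrite('pics/s3c.png',cv2.resize(s['frame'][120:320,200:420,::-1],None,fx=3,fy=3))"
```

```text
t 3.45 own -140.8 -0.9 51.9 F [ 1.75 -0.18  4.61] gap 0.002
tool y yaw vs ey deg 0.0012102576846793056 z [ 0.001 -0.001 -1.   ]
delta cm [ 0.12  0.09 -1.11]
```

View pics/s3c.png

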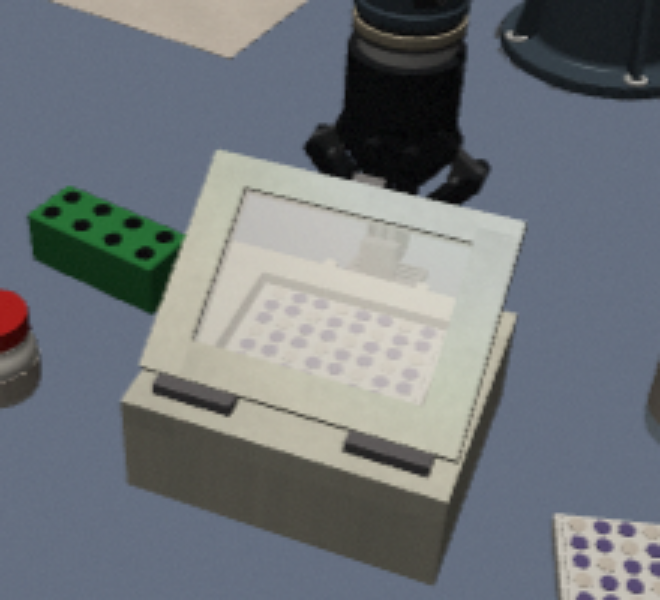

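The latch let go at 4.6 N and the lid is rising. I'll back off, staying away from the lid, and wait for it to settle.

Emit:
drive_tool(deltas=[0,0,-0.5,0,0.5,0,-1.5,0,1,0,-3,0,1,0,-5,0,1,0,-7,0,1,0,-9,0,1,0,-11,0,1,0,-13,0,1,0,-14,0,1,0,-14,0,1,0,-14,0,1,0,-14,0])

```text
t: 4.7
tcp_pos: [0.4753, 0.0742, 0.1909]
tool_rot: [-0.162, 0.987, -0.0, -0.001]
force: [0.1, -0.5, -0.1]
finger_gap: 0.001
```

Emit:
drive_tool(deltas=[0,0,0,0,0,0,0,0,0,0,0,0,0,0,0,0,0,0,0,0])

```text
t: 5.2
tcp_pos: [0.4753, 0.0743, 0.1908]
tool_rot: [-0.162, 0.987, -0.0, -0.001]
force: [0.1, 0.5, -0.0]
finger_gap: 0.003
```

```bash
python3 rel.py -70 0 190; python3 -c "
from h import *
s=snap('scene','s4')
cv2.imwrite('pics/s4c.png',cv2.resize(s['frame'][100:320,200:420,::-1],None,fx=2.7,fy=2.7))
s=snap('top','t4')
cv2.imwrite('pics/t4c.png',cv2.resize(s['frame'][130:300,180:350,::-1],None,fx=3.5,fy=3.5))"
```

```text
t 5.2 own -151.8 -0.4 190.8 F [ 0.06  0.55 -0.01] gap 0.003
tool y yaw vs ey deg -0.006626946967383418 z [-0.002 -0.001 -1.   ]
delta cm [-8.18  0.04  0.07]
```

View pics/s4c.png

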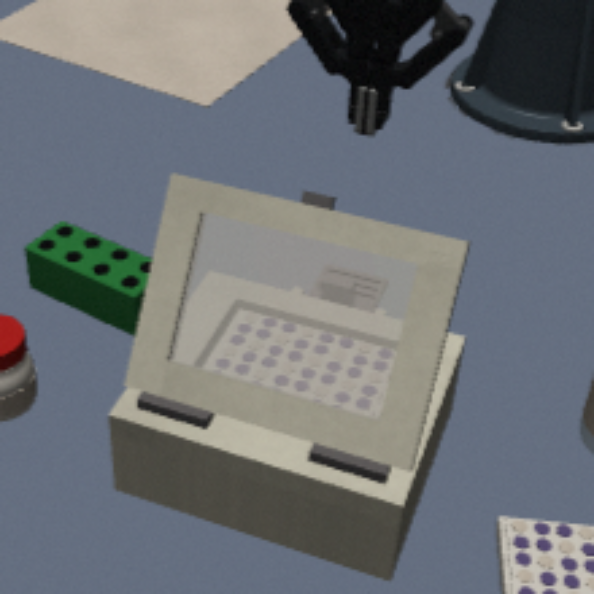

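View pics/t4c.png

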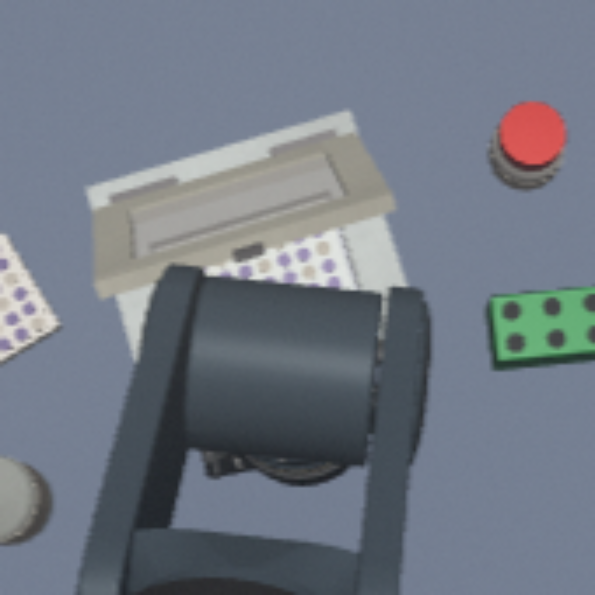

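The lid is settled at its sprung-up angle. Its edge and tongue are at (248,252) in the top crop, and the tab is back up. The arm is clear of it, so next I approach at z = 0.19 and push gently.

Emit:
drive_tool(deltas=[-2,0,0,0,-5,0,0,0,-8,0,0,0,-9.5,0,0,0,-10.3,0,0,0,-11,0,0,0,-11.7,0,0,0,-12.4,0,0,0,-13.2,0,0,0,-14,0,0,0,-14.8,0,0,0,-15.6,0,0,0])

```text
t: 6.5
tcp_pos: [0.6241, 0.1244, 0.1935]
tool_rot: [-0.163, 0.987, -0.0, -0.0]
force: [-6.4, -0.6, 21.8]
finger_gap: -0.002
```

```bash
python3 rel.py 60 0 190; python3 -c "
from h import *
s=snap('scene','s5')
cv2.imwrite('pics/s5c.png',cv2.resize(s['frame'][100:320,200:420,::-1],None,fx=2.7,fy=2.7))"
```

```text
t 6.5 own 5.2 -0.6 193.5 F [-6.42 -0.65 21.81] gap -0.002
tool y yaw vs ey deg 0.009704237636444901 z [-0.    -0.001 -1.   ]
delta cm [-5.48  0.06  0.35]
```

View pics/s5c.png

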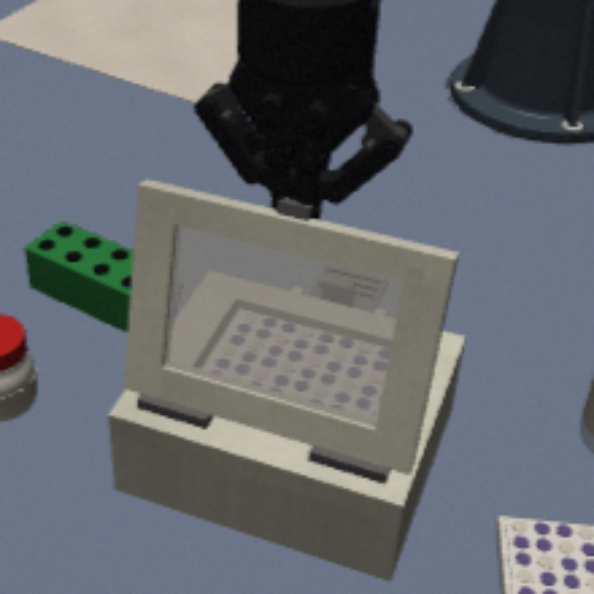

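The lid is turning, but there is 22 N upward. The tongue seems to have caught under a ledge about 40 mm up the fingers. I'll back off slightly and raise the tool so the tips do the pushing.

Emit:
drive_tool(deltas=[0.4,0,-0.3,0,0.9,0,-0.8,0,1.4,0,-1.4,0,1.5,0,-1.8,0,1.5,0,-2,0,1.5,0,-2,0])

```text
t: 7.15
tcp_pos: [0.6122, 0.12, 0.2145]
tool_rot: [-0.162, 0.987, -0.0, 0.003]
force: [-0.4, -0.0, 0.6]
finger_gap: 0.002
```

```bash
python3 rel.py 60 0 213; python3 -c "
from h import *
s=snap('scene','s6')
cv2.imwrite('pics/s6c.png',cv2.resize(s['frame'][100:320,200:420,::-1],None,fx=2.7,fy=2.7))"
```

```text
t 7.15 own -7.5 -0.9 214.5 F [-0.44 -0.    0.6 ] gap 0.002
tool y yaw vs ey deg -0.0031893950219590295 z [ 0.005 -0.    -1.   ]
delta cm [-6.75  0.09  0.18]
```

View pics/s6c.png

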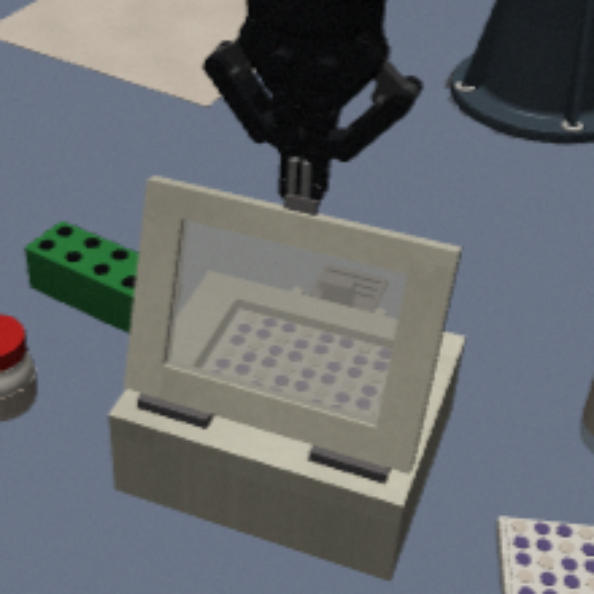

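The force has dropped to under 1 N. The lid's tongue at (302,205) now rests low on the fingertips, well below the ledge. I'll continue in small steps.

Emit:
drive_tool(deltas=[-0.5,0,0,0,-1.2,0,0,0,-1.9,0,0,0,-2.6,0,0,0])

```text
t: 7.6
tcp_pos: [0.6377, 0.1287, 0.2142]
tool_rot: [-0.163, 0.987, -0.0, 0.003]
force: [0.0, 0.5, 0.0]
finger_gap: -0.003
```

```bash
python3 rel.py 58 0 213
```

```text
t 7.6 own 19.4 -0.9 214.2 F [0.05 0.54 0.04] gap -0.003
tool y yaw vs ey deg 0.007466488582384301 z [ 0.005 -0.    -1.   ]
delta cm [-3.86  0.09  0.14]
```

Emit:
drive_tool(deltas=[-0.6,0,0,0,-1.2,0,0,0,-1.8,0,0,0,-2.4,0,0,0,-3,0,0,0,-3.6,0,0,0])

```text
t: 8.2
tcp_pos: [0.6723, 0.1403, 0.2144]
tool_rot: [-0.162, 0.987, -0.0, 0.003]
force: [-0.4, 0.2, 1.1]
finger_gap: -0.006
```

```bash
python3 rel.py 65 0 213; python3 -c "
from h import *
s=snap('scene','s7')
cv2.imwrite('pics/s7c.png',cv2.resize(s['frame'][100:320,200:420,::-1],None,fx=2.7,fy=2.7))"
```

```text
t 8.2 own 55.9 -0.9 214.4 F [-0.36  0.22  1.12] gap -0.006
tool y yaw vs ey deg 0.0032632083947170543 z [ 0.005 -0.    -1.   ]
delta cm [-0.91  0.09  0.14]
```

View pics/s7c.png

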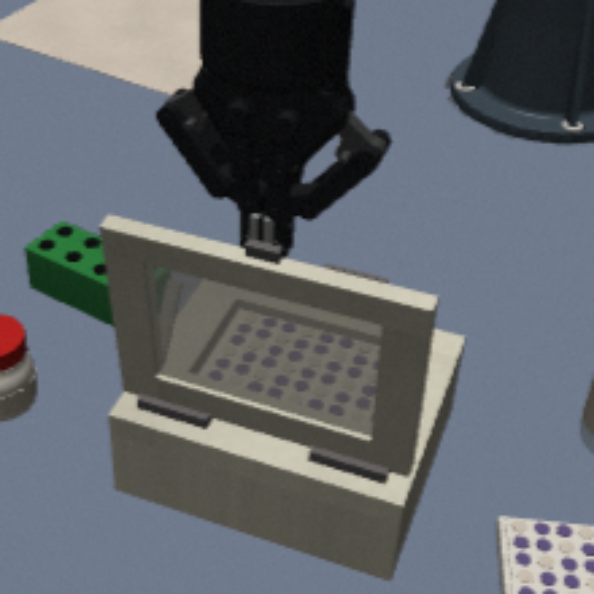

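The lid is now about upright, with the tongue at (265,250) still touching the fingertips. I'll push a little further.

Emit:
drive_tool(deltas=[-0.5,0,0,0,-1,0,0,0,-1.5,0,0,0,-1.5,0,0,0,-1.5,0,0,0,-1.5,0,0,0])

```text
t: 8.85
tcp_pos: [0.6873, 0.1453, 0.2144]
tool_rot: [-0.162, 0.987, -0.0, 0.003]
force: [-0.4, 0.5, 0.8]
finger_gap: 0.001
```

```bash
python3 rel.py 65 0 213; python3 -c "
from h import *
s=snap('scene','s8')
cv2.imwrite('pics/s8c.png',cv2.resize(s['frame'][100:320,200:420,::-1],None,fx=2.7,fy=2.7))"
```

```text
t 8.85 own 71.7 -1.0 214.4 F [-0.41  0.5   0.78] gap 0.001
tool y yaw vs ey deg 0.0034972245927100687 z [ 0.006  0.    -1.   ]
delta cm [0.67 0.1  0.14]
```

View pics/s8c.png

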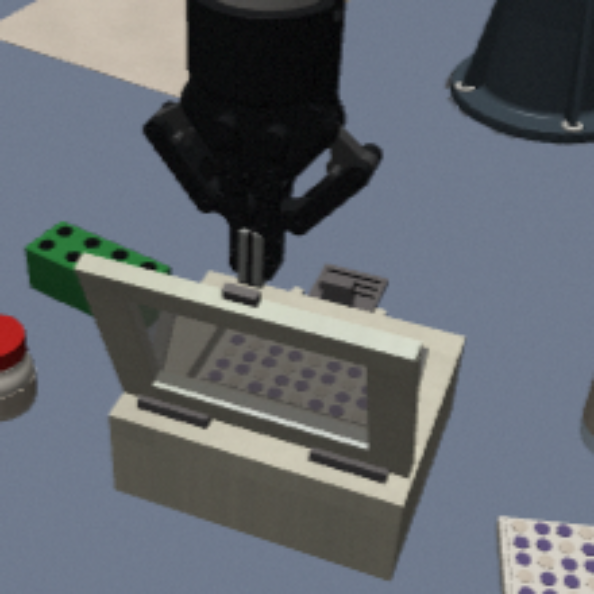

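The lid has left the fingers and leans back. Now I withdraw.

Emit:
drive_tool(deltas=[1,0,-0.5,0,4,0,-1,0,8,0,-2,0,12,0,-3,0,16,0,-3,0,20,0,-3,0,23,0,-3,0,24,0,-3,0,24,0,-3,0,24,0,-3,0,24,0,-3,0])

```text
t: 10.0
tcp_pos: [0.4616, 0.0685, 0.2433]
tool_rot: [-0.163, 0.987, -0.001, 0.004]
force: [0.2, 0.1, -0.3]
finger_gap: 0.002
```

```bash
python3 rel.py; python3 - <<'E'
from h import *
s=snap('scene','s9')
cv2.imwrite('pics/s9c.png',cv2.resize(s['frame'][100:350,160:480,::-1],None,fx=2.4,fy=2.4))
s=snap('top','t9')
cv2.imwrite('pics/t9c.png',cv2.resize(s['frame'][100:300,120:390,::-1],None,fx=2.9,fy=2.9))
# lid angle: points in own frame between z .1 and .24 around y in frame bars
yaw=np.radians(18.7); ex=np.array([np.cos(yaw),np.sin(yaw),0]); ey=np.array([-ex[1],ex[0],0]); o=np.array([.619,.1233,0])
for n in ['scene','top']:
    t=dict(np.load('pics/%s9.npz'%n[0])); P=t['depth']; H,W=P.shape; u,v=np.meshgrid(range(W),range(H))
    c=np.stack([(u-t['cx'])/t['fx'],(v-t['cy'])/t['fy'],np.ones_like(u)],-1)*P[...,None]
    X=(c-t['t'])@t['R']-o; x,y,z=X@ex,X@ey,X[...,2]
    m=(P>0)&(abs(y)<.1)&(x>.03)&(x<.15)&(z>.11)&(z<.26)
    if m.sum(): 
        a=np.arctan2(z[m]-.086,-(x[m]-.06)); r=np.hypot(z[m]-.086,x[m]-.06); k=r>.1
        print(n,m.sum(),'angle',np.median(a[k]),np.percentile(a[k],[10,90]),z[m].max())
    m=(P>0)&(abs(y)<.02)&(x<-.115)&(x>-.15)&(z>.03)&(z<.09); print('tab z',m.sum(),np.median(z[m]) if m.any() else 0)
E
```

```text
t 10.0 own -166.7 -1.5 243.3 F [ 0.17  0.09 -0.29] gap 0.002
tool y yaw vs ey deg 0.012834792544072826 z [ 0.009  0.    -1.   ]
scene 4950 angle 1.9192822030033083 [1.87374749 1.93995172] 0.23339707679977376
tab z 91 0.06309649967800034
top 3090 angle 1.863745785826076 [1.84490224 1.90388816] 0.23520348491608667
tab z 0 0
```

View pics/s9c.png

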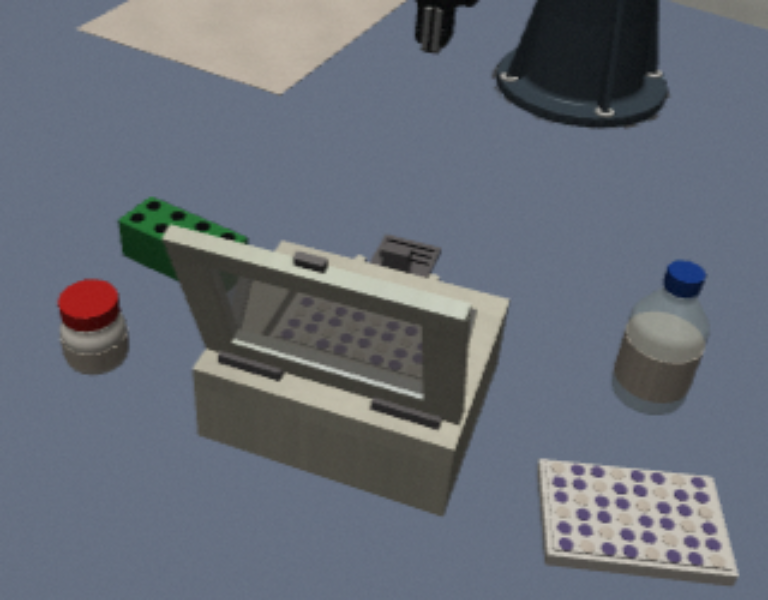

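View pics/t9c.png

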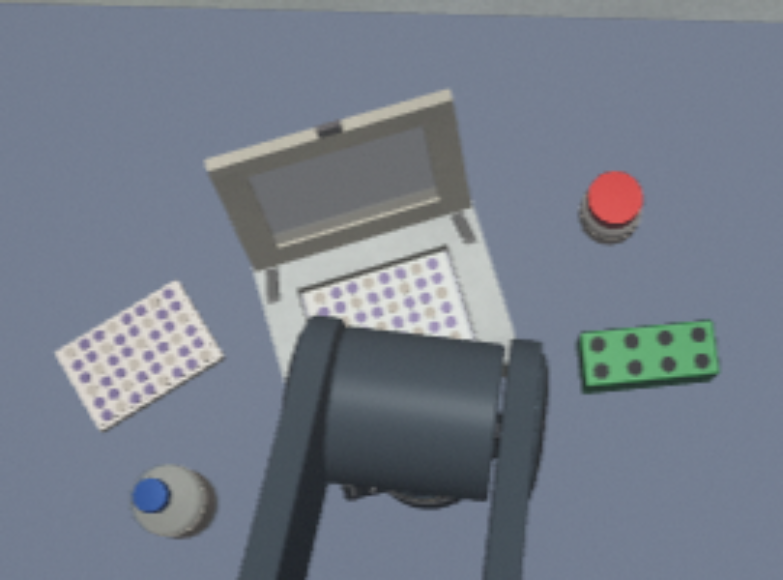

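The lid is open at about 1.9 rad and the tab surface is back at 63 mm. The plate is in its nest, the bystanders haven't moved, and the arm is clear of everything.

```bash
python3 -c "
from station import manip
print(manip.sign_off())"
```

```text
the job is handed in; nothing more can be done
None
```

The incubator is open: the lid leans back by itself and the well plate still lies in its nest. I handed the job in at about 10 s on the robot's clock; no verdict was reported.

- **Press:** I pressed the tab with the shut fingers until the latch let go, at about 4.6 N. I then backed off and let the lid spring up untouched.
- **Push:** I pushed the lid over with the fingertips until it fell open. On the first try, at a tip height of 0.19 m, the lid's tongue caught under a ledge on the fingers. The wrist read about 22 N upward, below the 40 N limit. I backed off, raised the tool by about 2 cm and finished with readings of about 1 N between moves.

**Last checks:**
- **Lid:** depth readings put it at 1.92 rad from the scene camera and 1.86 rad from the top camera. They differ slightly, but both are above 1.8.
- **Tab:** its surface is back at 63 mm.
- **Plate and bystanders:** the plate looks flat in the nest, though the arm hides part of it from above. The bottle, jar, rack and spare plate look unmoved. I judged these by eye and did not measure them.
- **Arm:** it is clear of everything, with a wrist force of about 0.3 N.

One earlier check disagreed. Triangulating the tab's two end corners gave heights of 61 and 52 mm, against 63 mm in the text. I relied on depth and contact force when pressing instead.

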